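# Park the brass roller at the top of its gutter

## Task

Gently push the brass roller up its sloped gutter and over the crest until it lies at rest against the black stop at the top, where it cannot roll back. Only push it: do not lift it out of the gutter, and do not flick it or let it run away. Leave the steel roller at the bottom of its own gutter, and the jar and the screwdriver where they are.

Things in the scene. Friction and masses are not known exactly. Their poses are not given: they have to be found in the camera images.
- rack: Fixed roller rack: plywood base 160 x 275 mm with two parallel aluminium gutters side by side. Its place and yaw vary. Origin on the table under the base's middle; z up, +y is uphill along both gutters. Gutter centre lines at x = -40 and +40 mm, each 54 mm wide between wooden walls 8 mm high above the bed; outer walls 6 mm thick, the wall between the gutters 26 mm.
- ramp: The climbing bed of both gutters, fixed to the rack, 190 mm long. Origin on the bed at the crest, midway between the gutters; +y uphill along the bed, z square to it. It climbs at 8 degrees; at its low end (y = -190 mm, bed 21 mm above the table) a black lip 8 mm high keeps the rollers in.
- crest (a point): Middle of the crest, a straight ridge across both gutters where the climb ends: rack y = 60 mm, bed 47 mm above the table. Beyond it the bed falls at 8 degrees to the stop. A roller left short of the crest rolls back down; past it, it rolls to the stop and stays.
- stop (a point): Middle of the downhill face of the black stop plate across both gutters' upper end, rack y = 115 mm, 65 mm above the table (plate 12 mm thick, its top 75 mm above the table). A parked roller touches this face, with its centre at rack y = 93 mm, 65 mm above the table.
- brass_roller: Loose brass-coloured cylinder, 44 mm in diameter, 50 mm long, dark bores in its ends, about 0.4 kg, lying across one of the two gutters (either one), at first resting on the lip at the low end: centre at rack y = -114, z = 45 mm. Origin at its centre; own x is its axis, across the gutter; y and z turn as it rolls.
- steel_roller: Loose grey steel roller of the same size and weight at the low end of the other gutter; to be left there. Origin at its centre, x its axis.
- jar: Loose amber jar with black lid, 56 mm in diameter, 70 mm tall, standing on the +x side of the rack. Origin at the centre of its underside.
- driver: Loose screwdriver with red handle, lying on the table on the -x side of the rack, along the rack, 200 mm long, 26 mm high. Origin under its middle; x along it towards the tip.
Things that resemble listed ones, but are neither listed nor needed, are in the scene too. What is shaped like the brass_roller but green or red is not meant. Of the things shaped like the steel_roller, the grey one is meant.

How it is judged:
By the outcome, as a careful person would: the job done as asked, in the order asked, and still so for the second after the job is handed in, with the robot touching nothing.
It also fails if it takes over 48 s, if anything falls off the work surface, if the arm or the gripper's body presses on something with over 40 N, if the wrist force passes 120 N, or if a joint passes its speed limit or range.

## Robot

A 6-joint arm with a two-finger parallel gripper is mounted at the origin on the work surface. World frame = base frame: x ahead of the robot, y to its left, z up, the work surface at z = 0. Lengths are in m, angles in degrees, forces in N, time in s.
With the tool pointing down it reaches from about 0.275 to 0.875 m from the base axis. Payload 12.5 kg.
Tool frame: the origin (TCP) lies midway between the tips of the shut fingers; the grasp point (between the pads) lies 19 mm behind it; x points along the fingers, y is the direction in which the jaws open and shut, and the axes are right-handed (so a half turn about x gives the same grasp; the last joint's range is limited). The gripper opens to 85 mm and grips with 20 to 120 N. Pads are 22 mm wide; open, the fingers measure 114 mm over their backs; the gripper's body (76 mm by 85 mm) begins 54 mm behind the grasp point. The pads swing forward as they close: fully open they stand 13 mm farther back than shut.
Start: joints at [-76.524, 20.094, 94.641, -0, 65.266, -4.847], TCP at [0.173, -0.522, 0.197] pointing down, gripper open.
Joint ranges: [-157.81, 157.81], [-45, 120.19], [0.68, 151.7], [-89.99, 269.99], [4.06, 180], [-164.3, 164.3]. Speed limits (degrees/s): [127.2, 127.2, 159.86, 180, 180, 180].

## Interface

Orientations are given as a 3x3 rotation matrix whose columns are the frame's x, y, z axes.
In Python, from station import * gives the robot as it stands. The module is installed in compiled form; this text tells all that it offers.
- The arm moves only by the tool send_rows, never from a script. Its argument "rows" is a list of rows, each a list of 5 numbers: the shift along the tool's x, y, z in m, then the turn about the tool's x in degrees, then the opening, from 0 (shut) to 1 (fully open). A call has 1 to 8 rows; each row shifts and turns the commanded pose from where the row before left it, along the tool's axes as they then stand; what a row does not reach is not made up. A row lasts 1/10 s, in which the tool goes at most 50 mm and 8.59 degrees, less where a joint would pass 70% of its speed; a pose out of reach is approached as far as the arm can. A call is refused whole if a number of a shift passes 0.05 or a number of a turn 8.59, either way. A call with a gripper value outside its range is refused whole. The fingers move at their own pace and stop on an object; "squeeze" is the grip in N (left out, the last holds). Time passes only in rows, so rows that do not move let the fingers close. It gives the time, the measured TCP pose, the force and the opening at its end, in the units of the state.
- get_state(): the state, without advancing time (a new reading comes with each control period).
- get_image(name): name is "scene" or "top"; returns a dict with "color" (480x640x3 uint8, blue, green, red), "depth" (480x640 float32, m along the optical axis (not along the pixel's ray), 0 where there is no reading), "intrinsics" (3x3 intrinsics, pixels), "k1" (the pictures are not rectified: a ray, as slopes to the right and down, at radius r is drawn at 1 + k1 r^2 times it, then the intrinsics apply), "rvec" (rotation vector, rad) and "tvec" (3), from world to camera coordinates, as OpenCV has them. Camera axes: x right, y down, z forward; pixel columns grow to the right and rows downward; lengths in m; the calibration is good to about 2 mm. A picture is of the moment at which its call begins.
- finish_job(): hands the job in, once; it reports no verdict.
The state is a dict: "time": time; "joint_positions": joint angles; "qvel": joint speeds; "joint_torque": joint torques, N m; "position": TCP position; "eef_rot": TCP orientation; "wrist_force": force on the tool from outside, world axes, zero at the start; "ft_torque": the same for the moment, N m; "grip_width": opening from 0.0 (shut) to 1.0 (fully open).
Only numpy, scipy, OpenCV 4.12 (cv2) and the standard library are available. Lean on these libraries where they do the work, as an engineer would, in place of code of your own. Each camera call takes 0.05 s, during which the arm holds its last target. There are 200 camera calls.

## Working session

There is one attempt and no reset: what is moved stays moved. The work goes in short steps, Python scripts to look and compute and a tool call to move; the robot and the scene stay as the last step left them, time stands still between calls to the robot, and variables do not carry over. Pictures are saved under pics/ and viewed, about 8 in all and at most 12, crops included, and the job is handed in when it is done.

Besides the shell and the picture viewer there is one more tool, called after "Request:" as name([rows], argument=value, ...), one row to a line, values as JSON. send_rows: Moves the arm, as the interface text tells. Its arguments: {"type":"object","properties":{"rows":{"type":"array"},"squeeze":{"type":"number"}},"required":["rows"]}

```bash
mkdir -p pics
cat > h.py <<'E'
from station import *
import numpy as np, cv2
def grab(n,f):
    im=get_image(n); cv2.imwrite('pics/'+f+'.png',im['color']); np.savez(f+'.npz',**{k:np.array(v) for k,v in im.items()}); return im
def load(f): return dict(np.load(f+'.npz'))
def pt(im,u,v,z=None):
    K=im['intrinsics'];k1=float(im['k1']);R=cv2.Rodrigues(np.array(im['rvec'],float))[0];t=np.array(im['tvec'],float).ravel()
    p=cv2.undistortPoints(np.array([[[u,v]]],float),K,np.array([k1,0,0,0.]))[0,0]
    r=np.array([p[0],p[1],1.]);C=-R.T@t;d=R.T@r
    if z is None:
        w=im['depth'][int(v)-1:int(v)+2,int(u)-1:int(u)+2];s=np.median(w[w>0])
    else: s=(z-C[2])/d[2]
    return C+s*d
def px(im,P):
    return cv2.projectPoints(np.array([P],float),np.array(im['rvec'],float),np.array(im['tvec'],float),im['intrinsics'],np.array([float(im['k1']),0,0,0.]))[0][0,0]
E
python3 - <<'E'
from h import *
grab('scene','s0');grab('top','t0')
s=get_state();print(s)
E
```

```text
{'time': 0.1, 'joint_positions': array([-7.65235018e+01,  2.01207055e+01,  9.46722545e+01, -1.11123927e-03,
        6.52648883e+01, -4.84775562e+00]), 'qvel': array([-0.06269572, -0.06855543, -0.02797462, -0.04645538, -0.0136131 ,
        0.00716943]), 'joint_torque': array([ 5.08246671e-07, -5.06834149e+01, -2.91875929e+01, -1.18432936e-04,
        2.58617270e-03,  3.81494021e-05]), 'position': array([ 0.17285629, -0.52179314,  0.1969243 ]), 'eef_rot': array([[-2.52424346e-04,  3.14401913e-01, -9.49289931e-01],
       [ 9.77738980e-04, -9.49289430e-01, -3.14402007e-01],
       [-9.99999490e-01, -1.00752049e-03, -6.77792428e-05]]), 'wrist_force': array([-0.29707426,  0.11048421, -0.21571358]), 'ft_torque': array([-0.01491918,  0.01916056,  0.02848526]), 'grip_width': 1.0014595592531386}
```

View pics/t0.png

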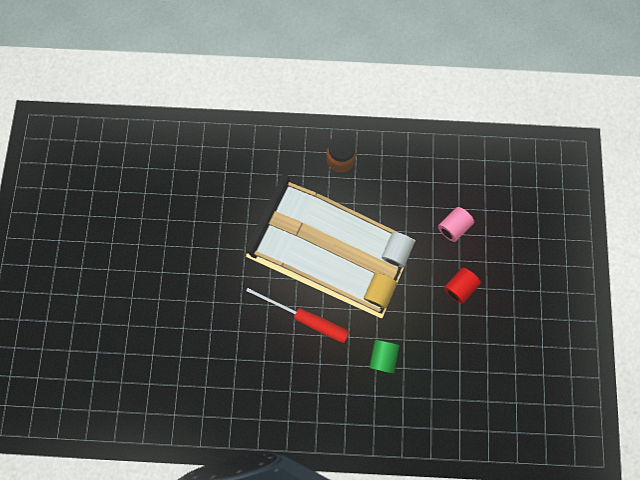

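View pics/s0.png

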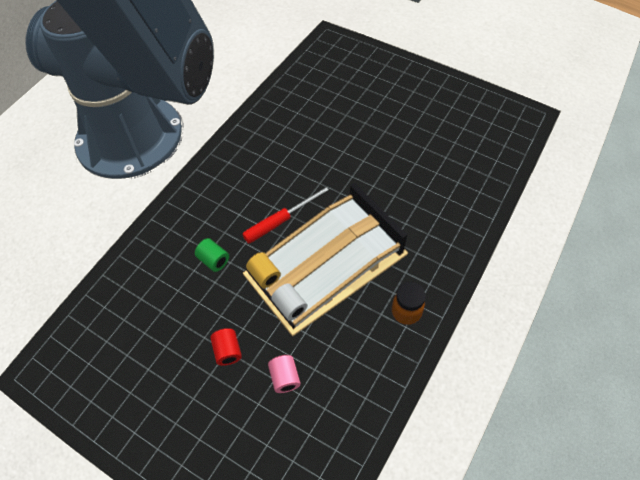

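The brass roller is at top (379,290) and scene (263,269). The lookalikes are green (385,356), red (463,285) and pink (456,224), and the grey steel roller is at (398,250). I choose the brass-coloured one in the -x gutter, next to the driver, and check it in a crop.

Run:
```python
from h import *
im=load('t0')
c=im['color'][170:330,235:425]; cv2.imwrite('pics/c0.png',cv2.resize(c,None,fx=4,fy=3.75*4/3.75,interpolation=cv2.INTER_CUBIC)[:600])
for n,u,v in [('brass',379,290),('steel',398,249),('grid',500,400),('gut',320,265),('gut2',340,232),('jar',341,150),('drv',320,324),('drvtip',250,291)]: print(n,pt(im,u,v).round(4))
im=load('s0')
for n,u,v in [('brass',263,267),('steel',289,299),('stoptop',377,218)]: print(n,pt(im,u,v).round(4))
```

```text
brass [ 0.4795 -0.1465  0.0659]
steel [ 0.5522 -0.1774  0.0676]
grid [ 0.3026 -0.3728  0.0014]
gut [ 0.5221 -0.0433  0.0377]
gut2 [ 0.5843 -0.0764  0.0367]
jar [ 0.7287 -0.0709  0.0688]
drv [ 0.4188 -0.0485  0.0252]
drvtip [0.4719 0.081  0.0142]
brass [ 0.4874 -0.153   0.0669]
steel [ 0.5604 -0.1819  0.0652]
stoptop [0.61   0.0474 0.0576]
```

View pics/c0.png

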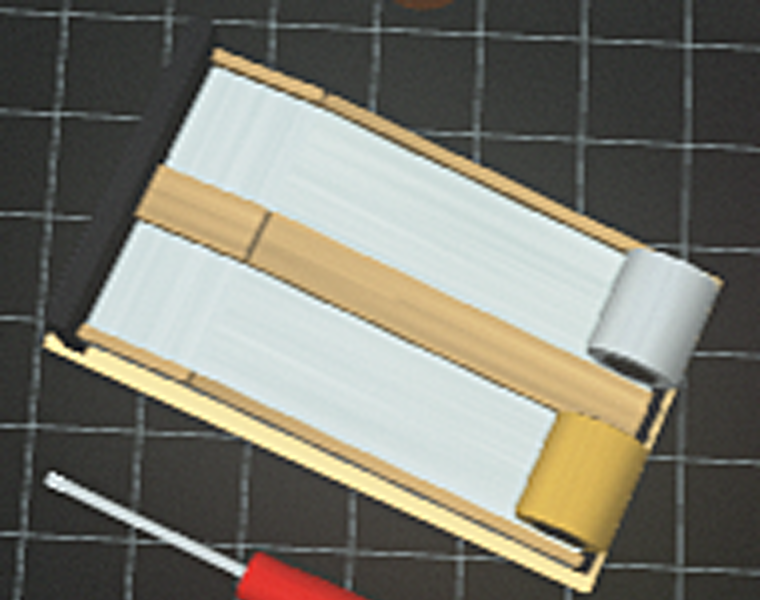

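Crop: brass roller at crop (582,480), steel at (655,320), with crest marks on the walls at crop (325,97), (268,213), (248,262) and (190,378).

Run:
```python
from h import *
from scipy.optimize import least_squares
im=load('t0')
# crop px -> rack xyz
z1=.055; zs=.0475
L=[((325,97),(.067,.06,z1)),((268,213),(.013,.06,z1)),((248,262),(-.013,.06,z1)),((190,378),(-.067,.06,z1)),
((214,68),(.067,.115,zs)),((162,168),(.013,.115,zs)),((135,218),(-.013,.115,zs)),((90,325),(-.067,.115,zs))]
def T(q,P):
    c,s=np.cos(q[2]),np.sin(q[2]); return np.array([q[0]+c*P[0]-s*P[1],q[1]+s*P[0]+c*P[1],P[2]])
def f(q): return np.concatenate([px(im,T(q,P))-(np.array(p)/4+[235,170]-.375) for p,P in L])
r=least_squares(f,[.55,-.05,-.4],loss='soft_l1')
q=r.x;print(q,np.degrees(q[2]));print(f(q).reshape(-1,2).round(1))
for n,P in [('brass0',(-.04,-.114,.045)),('crest',(-.04,.06,.047)),('park',(-.04,.093,.065)),('basecorner',(-.08,-.1375,.01)),('bc2',(-.08,.1375,.01))]:
    w=T(q,P);print(n,w.round(4),px(im,w).round(1), (px(im,w)-[235,170])*4)
# depth-based: brass patch
d=load('s0')
for I,lab in((im,'top'),(d,'scene')):
    hsv=cv2.cvtColor(I['color'],cv2.COLOR_BGR2HSV);m=(hsv[...,0]>18)&(hsv[...,0]<28)&(hsv[...,1]>150)&(hsv[...,2]>100)
    vs,us=np.nonzero(m);Ps=np.array([pt(I,u,v) for u,v in zip(us,vs) if I['depth'][v,u]>0]);R=np.array([[np.cos(q[2]),np.sin(q[2])],[-np.sin(q[2]),np.cos(q[2])]])
    Q=(Ps[:,:2]-q[:2])@R.T; ok=(Ps[:,2]>.05)&(abs(Q)<.2).all(1);Q=Q[ok];print(lab,len(Q),np.percentile(Q,[2,50,98],axis=0).round(4).tolist(),np.percentile(Ps[ok,2],[50,98]))
```

```text
[ 0.55923726 -0.05960424 -0.38020887] -21.78436364361676
[[-0.6  2.4]
 [ 1.  -0.1]
 [-0.3  0.7]
 [ 1.1 -0.9]
 [-0.2 -1.3]
 [-0.1 -0.2]
 [ 0.4  0. ]
 [-1.6  0.2]]
brass0 [ 0.4798 -0.1506  0.045 ] [380.  291.2] [579.94680306 484.88149132]
crest [0.5444 0.011  0.047 ] [290.1 250.3] [220.38990769 321.06900027]
park [0.5566 0.0416 0.065 ] [272.4 240.6] [149.68861323 282.48565898]
basecorner [ 0.4339 -0.1576  0.01  ] [380.9 318.9] [583.74742997 595.48013812]
bc2 [0.536  0.0978 0.01  ] [243.9 256.1] [ 35.7391812  344.35653604]
top 174 [[-0.0622, -0.1231], [-0.049, -0.1114], [-0.0148, -0.0928]] [0.06494556 0.06677392]
scene 571 [[-0.0622, -0.1321], [-0.0362, -0.1161], [-0.0128, -0.0954]] [0.06297044 0.06677928]
```

Request:
send_rows([
  [0, 0, 0, -8.3, 0],
  [0, 0, 0, -8.3, 0],
  [0, 0, 0, -8.3, 0],
  [0, 0, 0, -8.3, 0],
  [0, 0, 0, -8.3, 0],
  [0, 0, 0, -8.4, 0],
  [0, 0, 0, 0, 0],
], squeeze=20)

```text
time: 0.8
position: [0.1729, -0.5219, 0.1971]
eef_rot: [[-0.0, 0.929, -0.369], [0.001, -0.369, -0.929], [-1.0, -0.0, -0.001]]
wrist_force: [0.2, 0.0, -0.8]
grip_width: 0.0
```

```bash
cat >> h.py <<'E'
q=np.array([.55924,-.05960,-.38021])
def T(P):
    c,s=np.cos(q[2]),np.sin(q[2]); return np.array([q[0]+c*P[0]-s*P[1],q[1]+s*P[0]+c*P[1],P[2]])
def togo(P):
    s=get_state();R=s['eef_rot'];p=np.array(s['position'])
    c,sn=np.cos(q[2]),np.sin(q[2]);d=p-[q[0],q[1],0]
    print('t',s['time'],'rack tcp',np.round([c*d[0]+sn*d[1],-sn*d[0]+c*d[1],p[2]],4),'yaw y',np.degrees(np.arctan2(R[1,1],R[0,1])).round(2),'F',s['wrist_force'].round(1),'grip',round(s['grip_width'],3))
    if P is not None: print('tool shift',(R.T@(T(P)-p)).round(4))
E
python3 -c "
from h import *
togo((-.039,-.170,.12))"
```

```text
t 0.8 rack tcp [-0.1872 -0.5727  0.1971] yaw y -21.65 F [ 0.2  0.  -0.8] grip 0.0
tool shift [ 0.0773  0.1492 -0.4023]
```

Request:
send_rows([
  [0, 0.01, -0.03, 0, 0],
  [0, 0.02, -0.045, 0, 0],
  [0, 0.02, -0.045, 0, 0],
  [0, 0.02, -0.045, 0, 0],
  [0, 0.02, -0.045, 0, 0],
  [0, 0.02, -0.045, 0, 0],
  [0, 0.02, -0.045, 0, 0],
  [0, 0.01, -0.045, 0, 0],
])

```text
time: 1.6
position: [0.4325, -0.2521, 0.1974]
eef_rot: [[0.0, 0.927, -0.376], [-0.0, -0.376, -0.927], [-1.0, 0.0, 0.0]]
wrist_force: [0.9, -0.6, 0.6]
grip_width: -0.001
```

Request:
send_rows([
  [0.02, 0.01, -0.03, 0, 0],
  [0.02, 0, -0.02, 0, 0],
  [0.02, 0, -0.008, 0, 0],
  [0.017, 0, 0, 0, 0],
  [0, 0, 0, 0, 0],
  [0, 0, 0, 0, 0],
])

```text
time: 2.2
position: [0.4618, -0.2037, 0.1207]
eef_rot: [[-0.0, 0.928, -0.373], [0.0, -0.373, -0.928], [-1.0, -0.0, -0.0]]
wrist_force: [-0.7, -0.0, -1.4]
grip_width: 0.002
```

Run:
```python
from h import *
togo((-.039,-.170,.037))
a=grab('scene','s1');b=grab('top','t1')
x=cv2.resize(a['color'][180:380,180:430],(500,400));y=cv2.resize(b['color'][160:360,220:420],(300,300))
cv2.imwrite('pics/c1.png',np.hstack([x,np.vstack([y,np.zeros((100,300,3),np.uint8)])]))
```

```text
t 2.2 rack tcp [-0.037  -0.1699  0.1207] yaw y -21.93 F [-0.7 -0.  -1.4] grip 0.002
tool shift [ 0.0837 -0.002   0.0001]
```

View pics/c1.png

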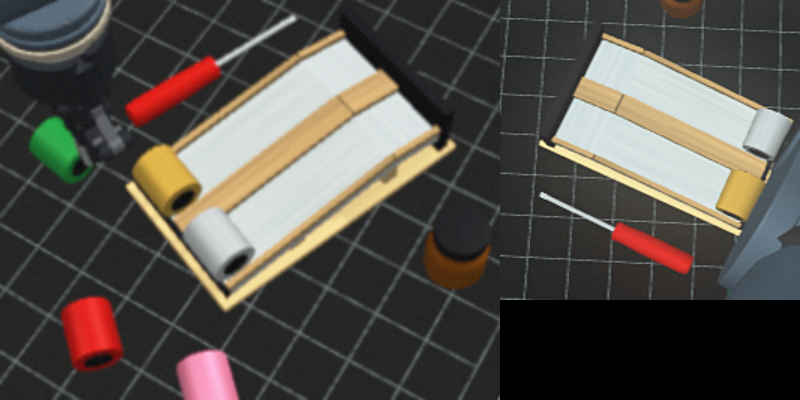

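The gripper is above the downhill side of brass (crop (165,180)). Green, at crop (60,150), is about 10 cm to the side. The way down is clear.

Request:
send_rows([
  [0.02, -0.002, 0, 0, 0],
  [0.02, 0, 0, 0, 0],
  [0.02, 0, 0, 0, 0],
  [0.015, 0, 0, 0, 0],
  [0.008, 0, 0, 0, 0],
  [0, 0, 0, 0, 0],
  [0, 0, 0, 0, 0],
])

```text
time: 3.0
position: [0.4603, -0.2031, 0.0382]
eef_rot: [[0.001, 0.928, -0.371], [-0.001, -0.371, -0.928], [-1.0, 0.001, 0.0]]
wrist_force: [0.1, 0.6, 0.1]
grip_width: -0.001
```

Request:
send_rows([
  [0, 0, -0.005, 0, 0],
  [0, 0, -0.005, 0, 0],
  [0, 0, -0.004, 0, 0],
  [0, 0, -0.003, 0, 0],
  [0, 0, -0.003, 0, 0],
  [0, 0, -0.003, 0, 0],
  [0, 0, -0.003, 0, 0],
  [0, 0, 0, 0, 0],
])

```text
time: 3.8
position: [0.4696, -0.1783, 0.0374]
eef_rot: [[-0.0, 0.929, -0.371], [0.0, -0.371, -0.929], [-1.0, -0.0, -0.0]]
wrist_force: [-0.3, -0.2, 0.0]
grip_width: 0.004
```

Run:
```python
from h import *
togo((-.039,-.143,.037))
a=grab('scene','s2')
cv2.imwrite('pics/c2.png',cv2.resize(a['color'][200:350,200:350],(600,600),interpolation=cv2.INTER_CUBIC))
```

```text
t 3.8 rack tcp [-0.0391 -0.1435  0.0374] yaw y -21.76 F [-0.3 -0.2  0. ] grip 0.004
tool shift [ 0.0004  0.0001 -0.0005]
```

View pics/c2.png

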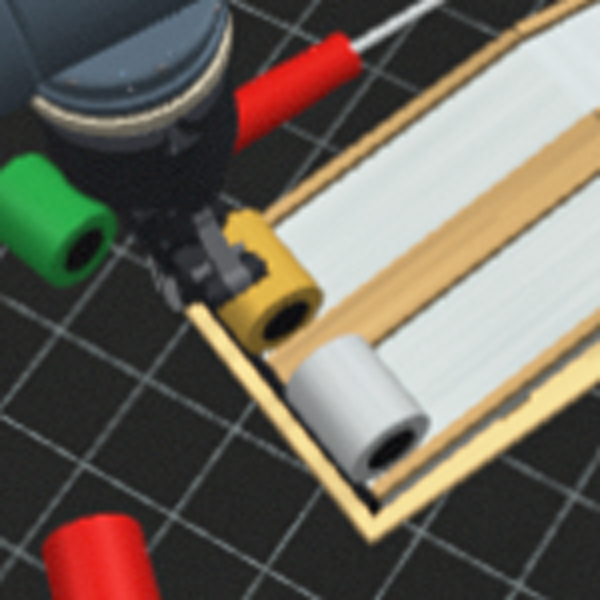

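Fingers are right behind brass (at crop (270,280)), with steel untouched (360,405). Pushing gently along the slope.

Request:
send_rows([
  [-0.0002, 0, -0.002, 0, 0],
  [-0.0003, 0, -0.003, 0, 0],
  [-0.0006, 0, -0.004, 0, 0],
  [-0.0006, 0, -0.004, 0, 0],
  [-0.0006, 0, -0.004, 0, 0],
  [-0.0006, 0, -0.004, 0, 0],
  [-0.0006, 0, -0.004, 0, 0],
  [-0.0004, 0, -0.003, 0, 0],
])

```text
time: 4.65
position: [0.4801, -0.1522, 0.0413]
eef_rot: [[0.0, 0.929, -0.371], [0.0, -0.371, -0.929], [-1.0, 0.0, -0.0]]
wrist_force: [-0.6, 1.2, -0.4]
grip_width: -0.002
```

Run:
```python
from h import *
togo(None)
a=grab('scene','s3')
cv2.imwrite('pics/c3.png',cv2.resize(a['color'][200:350,200:350],(600,600),interpolation=cv2.INTER_CUBIC))
```

```text
t 4.65 rack tcp [-0.0391 -0.1154  0.0413] yaw y -21.77 F [-0.6  1.2 -0.4] grip -0.002
```

View pics/c3.png

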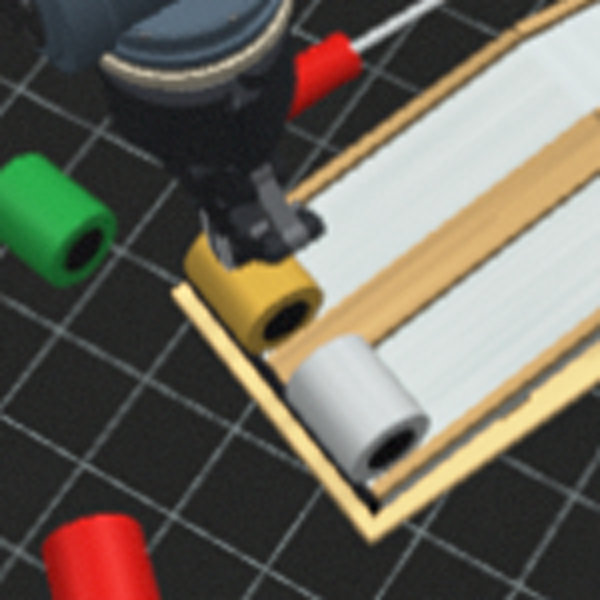

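Run:
```python
from h import *
a=load('s3');p=get_state()['position'];u=px(a,p);print(p,u,(u-200)*4)
b=load('s0')
for n,P in [('brass',(-.04,-.114,.045)),('brass +x end',(-.015,-.114,.045)),('steel +x end',(.065,-.114,.045)),('bc-',(-.08,-.1375,.01)),('bc+',(.08,-.1375,.01)),('stop top',(0,.121,.075))]: u=px(a,T(P));print(n,u,(u-200)*4)
c,s=np.cos(q[2]),np.sin(q[2])
for cu,cv in [(270,235),(300,220),(240,250),(265,190),(250,300),(330,370),(210,270)]:
    w=pt(a,200+cu/4,200+cv/4);d=w-[q[0],q[1],0];print((cu,cv),w.round(3),'rack',np.round([c*d[0]+s*d[1],-s*d[0]+c*d[1]],3))
```

```text
[ 0.48016507 -0.1520393   0.04139872] [261.47931075 271.730178  ] [245.91724301 286.92071199]
brass [261.53309388 270.08357954] [246.1323755  280.33431815]
brass +x end [269.35826098 279.74465912] [277.43304391 318.97863647]
steel +x end [295.59142931 312.01088395] [382.36571723 448.04353579]
bc- [241.33588509 271.07155212] [165.34354038 284.28620849]
bc+ [290.9560466  333.89011846] [363.82418641 535.56047384]
stop top [376.17609516 209.40445351] [704.70438064  37.61781404]
(270, 235) [ 0.524 -0.177  0.164] rack [ 0.011 -0.122]
(300, 220) [ 0.533 -0.168  0.17 ] rack [ 0.016 -0.11 ]
(240, 250) [ 0.506 -0.176  0.134] rack [-0.006 -0.128]
(265, 190) [ 0.518 -0.168  0.18 ] rack [ 0.002 -0.116]
(250, 300) [ 0.493 -0.165  0.061] rack [-0.022 -0.122]
(330, 370) [ 0.544 -0.177  0.065] rack [ 0.029 -0.115]
(210, 270) [ 0.469 -0.16   0.06 ] rack [-0.046 -0.127]
```

Run:
```python
from h import *
a=load('s3')
print('line proj',[((px(a,T((-.039,-.1154,z)))-200)*4).round(0).tolist() for z in (.041,.067,.1,.13,.16)])
print('C',-cv2.Rodrigues(a['rvec'])[0].T@a['tvec'].ravel())
for v in range(236,284,3):
    print(v,' '.join('%4d'%(1000*pt(a,u,v)[2]) if a['depth'][v,u]>0 else '  - ' for u in range(240,288,3)))
print(get_state()['wrist_force'])
t=grab('top','t3')
A=cv2.resize(a['color'][235:295,235:295],(480,480),interpolation=cv2.INTER_CUBIC)
cv2.imwrite('pics/c4.png',A)
```

```text
line proj [[246.0, 288.0], [239.0, 260.0], [231.0, 222.0], [223.0, 186.0], [215.0, 148.0]]
C [ 0.83909807 -0.51073117  0.93538804]
236  218  220  221  221  220  219  215  214  208  203    1    0    1    0    1    0
239  209  212  213  212  211  210  209  204  201  195  188    0    0    0    0   37
242    1  149  177  182  180  189  198  198  193  187  187    0    0    1   37   37
245    2    3  143  177  172  174  189  192  184  181  181    0    0   37   36   32
248    0    0    2  156  163  163  179  186  184  179  177   37   37   34   30   31
251    1    0    0  140  153  145  155  128  169  177  175  162   35   30   30   30
254    1    0    0    1  140  138  127  130  131  171  173  170  168  168   30   29
257    0    0    0    1  107  124  125  131  162  162  169  168  168  167   30   29
260    0    0    1   60   90  103  128  143  160  168  169  166  165   30   28   28
263    1    1    0   59   63   92   94  134  148  166  166  163   27   -    28   27
266    0    0   50   56   61   77   83   85   67  150   64   61   26   27   27   27
269    1    0   29   51   58   61   62   65   65   65   65   63   59   25   26   27
272    0    2    7   43   53   59   60   63   64   65   66   63   61   53   27   26
275    1    1    7   11   -    54   58   60   63   65   62   56   51   42   -    31
278    1    1    4    6   22   49   56   59   62   60   54   48   41   32   32   33
281    0    0    0    5    7   24   51   56   56   50   43   38   30   33   32   31
[ 0.18851531 -0.60003386  0.65592678]
```

View pics/c4.png

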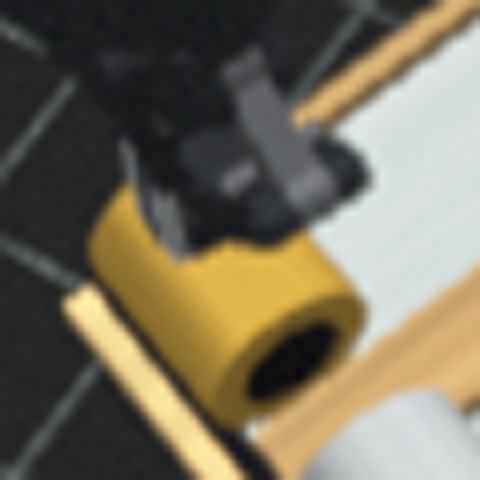

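Run:
```python
from h import *
for f,P in (('s1',(-.037,-.1699,.1207)),('s2',(-.0391,-.1435,.0374))):
    a=load(f);u=px(a,T(P)).round().astype(int);print(f,'tcp px',u)
    for v in range(u[1]-21,u[1]+13,3):
        print(v,' '.join('%4d'%(1000*pt(a,x,v)[2]) if a['depth'][v,x]>0 else '  - ' for x in range(u[0]-24,u[0]+25,3)))
```

```text
s1 tcp px [230 267]
246   41   43   42  225  222  217  207  207  252  253  251  242  247    0    1    1    1
249   44   41   42   43  205  206  208  210  241  251  249  248  247  246    0    1    0
252   40   43   44   42  195  200  216  239  244  248  248  247  245  242    1    0    0
255   39   41   42   43  168  181  215  231  248  247  246  244    4    0    0    0    2
258   36   39   40   41   39  170  202  221  242  245  242    1    1    0    2   63   65
261   33   35   38   39   32   25  161  167    2    1    0    0    0    0   60   64   64
264   22   30   35   31   21   16    7    0    0    1    0    1    0    0   57   60   62
267    0    4   26   21   15    6    0    0    0    1    0    1    0    1   54   58   62
270    1    1    2   11    2    0    1    0    0    0    0    0    0    3   46   54   59
273    1    2    1    0    1    2    1    0    1    0    0    0    0    7   21   47   56
276    1    0    1   -     1    1    1    1    1    2    0    0    0    6    7   25   51
279    2    1    0    1    1    1    1    1    2    0    0    1    0    1    7    7   27
s2 tcp px [2
[... 375 characters left out ...]
 0    1    1    0   82   93  128  147  163  164  162  159   65   65   66   63
275    1    1    0    0    0    0   83   88  133  157  161   61   61   64   65   63   58
278    0    1    0    2    0    0    2    6    8   20   49   55   59   62   59   53   47
281    1    2    0    2    0    1    1    0    5    7   27   50   56   56   49   45   37
284    1    1    2    2    1    2    1    1    0    7    7   28   50   48   40   33   29
287    0    0    1    2    1    1    1    0    0    2    7    8   37   37   30   29   30
290    0    2    2    0    0    2    0    1    1    1    2    7    9   27   27   28   27
293    1    1    1    1    0    1    1    1    1    0    1    3    8   15   27   29   30
```

Run:
```python
from h import *
c,s=np.cos(q[2]),np.sin(q[2])
for f,P in (('s1',(-.037,-.1699,.1207)),('s2',(-.0391,-.1435,.0374)),('s3',(-.0391,-.1154,.0413)),('t3',(-.0391,-.1154,.0413))):
    a=load(f);h=[]
    H,W=a['depth'].shape
    v,u=np.mgrid[0:H,0:W];z=a['depth']
    p=cv2.undistortPoints(np.stack([u,v],-1).reshape(-1,1,2).astype(float),a['intrinsics'],np.array([float(a['k1']),0,0,0.]))[:,0]
    R=cv2.Rodrigues(a['rvec'])[0];X=(np.c_[p,np.ones(len(p))]*z.reshape(-1,1)-a['tvec'].ravel())@R
    d=X-[q[0],q[1],0];r=np.c_[c*d[:,0]+s*d[:,1],-s*d[:,0]+c*d[:,1],X[:,2]]-P
    m=(abs(r[:,:2])<.06).all(1)&(X[:,2]>.072)&(z.ravel()>0)
    r=r[m];o=np.argsort(r[:,2])[:14];print(f);print(np.c_[r[o]*1000,np.c_[u.ravel(),v.ravel()][m][o]].round(0).astype(int).tolist())
```

```text
s1
[[7, -7, 36, 225, 262], [6, -9, 36, 224, 262], [5, -7, 38, 224, 260], [7, -11, 39, 223, 262], [2, -11, 39, 221, 260], [0, -12, 39, 220, 259], [7, -9, 40, 224, 261], [-6, -12, 41, 218, 256], [9, -8, 41, 225, 261], [8, -10, 43, 223, 261], [13, -4, 43, 228, 261], [0, -11, 43, 220, 258], [13, -8, 44, 226, 262], [8, -12, 44, 222, 261]]
s2
[[7, -9, 36, 244, 277], [6, -7, 37, 245, 276], [8, -11, 41, 243, 277], [8, -9, 41, 244, 276], [11, -7, 41, 246, 277], [7, -10, 42, 243, 276], [6, -12, 42, 242, 276], [-4, -12, 42, 239, 272], [-1, -11, 42, 240, 273], [7, -8, 44, 244, 275], [3, -11, 44, 241, 274], [-1, -11, 45, 240, 272], [-4, -11, 45, 239, 271], [14, -4, 46, 248, 276]]
s3
[[7, -7, 35, 258, 267], [2, -10, 36, 255, 266], [8, -9, 39, 257, 267], [5, -10, 39, 256, 266], [8, -7, 40, 258, 266], [7, -9, 40, 257, 266], [8, -11, 41, 256, 267], [11, -7, 42, 259, 267], [-4, -11, 42, 252, 262], [13, -6, 43, 260, 267], [-5, -11, 44, 252, 261], [13, -4, 44, 261, 266], [5, -11, 44, 255, 265], [2, -11, 44, 254, 264]]
t3
[[22, 40, 278, 384, 238], [25, 40, 279, 385, 236], [27, 40, 282, 386, 234], [8, 41, 287, 380, 247], [28, 40, 287, 387, 232], [31, 40, 289, 388, 230], [33, 40, 292, 389, 228], [9, 41, 292, 381, 245], [12, 41, 294, 382, 243], [35, 40, 295, 390, 226], [14, 41, 297, 383, 241], [16, 40, 299, 384, 239], [36, 40, 299, 391, 224], [44, -45, 301, 459, 247]]
```

The depth images show the real fingertips about 36 mm above the reported TCP. This is the same in three views, and x and y agree. So the fingers passed over the roller without touching it. I back off, lower by that amount and check again.

Request:
send_rows([
  [0, 0, 0.015, 0, 0],
  [0, 0, 0.02, 0, 0],
  [0, 0, 0.015, 0, 0],
  [0, 0, 0.006, 0, 0],
  [0.01, 0, 0, 0, 0],
  [0.01, 0, 0, 0, 0],
  [0, 0, 0, 0, 0],
  [0, 0, 0, 0, 0],
])

```text
time: 5.55
position: [0.459, -0.204, 0.0208]
eef_rot: [[-0.001, 0.929, -0.37], [0.001, -0.37, -0.929], [-1.0, -0.001, -0.0]]
wrist_force: [0.1, 0.6, 0.6]
grip_width: 0.002
```

Request:
send_rows([
  [0.006, 0, 0, 0, 0],
  [0.006, 0, 0, 0, 0],
  [0.004, 0, 0, 0, 0],
  [0.002, 0, 0, 0, 0],
  [0, 0, 0, 0, 0],
  [0, 0, 0, 0, 0],
])

```text
time: 6.15
position: [0.4592, -0.2046, 0.0033]
eef_rot: [[0.0, 0.929, -0.371], [0.0, -0.371, -0.929], [-1.0, 0.0, -0.0]]
wrist_force: [-0.3, -0.1, -0.5]
grip_width: -0.004
```

```bash
cat >> h.py <<'E'
def tips(f):
    a=grab('scene',f);st=get_state();c,s=np.cos(q[2]),np.sin(q[2])
    togo(None);z=a['depth'];v,u=np.mgrid[0:480,0:640]
    p=cv2.undistortPoints(np.stack([u,v],-1).reshape(-1,1,2).astype(float),a['intrinsics'],np.array([float(a['k1']),0,0,0.]))[:,0]
    R=cv2.Rodrigues(a['rvec'])[0];X=(np.c_[p,np.ones(len(p))]*z.reshape(-1,1)-a['tvec'].ravel())@R
    d=X-[q[0],q[1],0];r=np.c_[c*d[:,0]+s*d[:,1],-s*d[:,0]+c*d[:,1],X[:,2]]
    pc=np.array(st['position'])-[q[0],q[1],0];P=np.array([c*pc[0]+s*pc[1],-s*pc[0]+c*pc[1]])
    col=a['color'].reshape(-1,3).astype(int);hsv=cv2.cvtColor(a['color'],cv2.COLOR_BGR2HSV).reshape(-1,3).astype(int)
    m=(abs(r[:,:2]-P)<[.02,.014]).all(1)&(r[:,2]>.015)&(z.ravel()>0)&(hsv[:,1]<90)&(hsv[:,2]<150)
    rr=r[m];o=np.argsort(rr[:,2])[:6];print('tip',(rr[o]*1000).round(0).astype(int).tolist())
    for n,k in (('brass',(hsv[:,0]>17)&(hsv[:,0]<29)&(hsv[:,1]>150)&(hsv[:,2]>90)),('steel',(hsv[:,1]<40)&(r[:,0]>.01))):
        k=k&(r[:,2]>(.05 if n=='steel' else .03))&(abs(r[:,0])<.07)&(abs(r[:,1])<.13)&(z.ravel()>0)
        if n=='steel': k&=(r[:,1]<-.06)
        if k.sum()>10:
            w=r[k];top=w[w[:,2]>np.percentile(w[:,2],97)-.004];print(n,k.sum(),'y2/98',np.percentile(w[:,1],[2,98]).round(3),'top y',top[:,1].mean().round(4),'topz',np.percentile(w[:,2],97).round(4),'x',np.percentile(w[:,0],[2,98]).round(3))
    return a
E
python3 -c "
from h import *
a=tips('s4')
cv2.imwrite('pics/c5.png',cv2.resize(a['color'][200:350,200:350],(600,600),interpolation=cv2.INTER_CUBIC))"
```

```text
t 6.2 rack tcp [-0.039  -0.1718  0.0034] yaw y -21.78 F [0.6 0.8 0.2] grip 0.001
tip [[-35, -178, 35], [-34, -181, 40], [-34, -178, 40], [-34, -182, 42], [-34, -180, 42], [-30, -178, 42]]
brass 553 y2/98 [-0.129 -0.095] top y -0.1125 topz 0.0676 x [-0.062 -0.012]
steel 621 y2/98 [-0.129 -0.093] top y -0.1118 topz 0.0679 x [0.018 0.067]
```

View pics/c5.png

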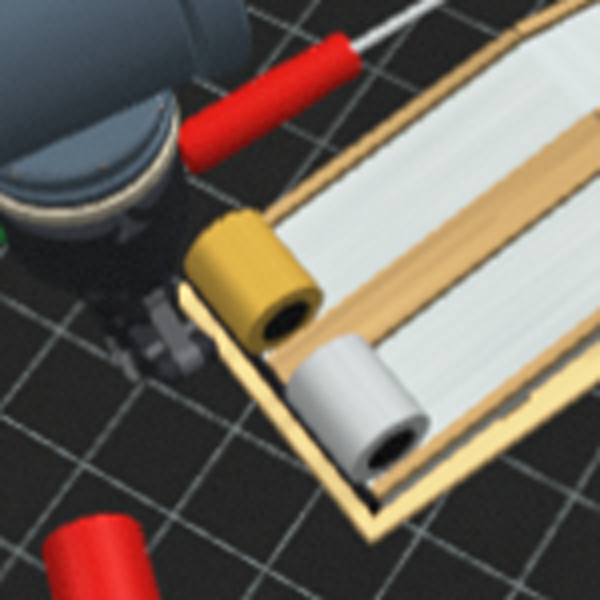

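Tips are now at about z 0.037, behind brass (crop (255,280)). Both rollers are in place, and the green one is hidden behind the wrist. Pushing.

Request:
send_rows([
  [0, 0, -0.006, 0, 0],
  [0, 0, -0.006, 0, 0],
  [0, 0, -0.005, 0, 0],
  [0, 0, -0.003, 0, 0],
  [0, 0, -0.003, 0, 0],
  [-0.0003, 0, -0.003, 0, 0],
  [-0.0004, 0, -0.003, 0, 0],
  [-0.0004, 0, -0.003, 0, 0],
])

```text
time: 7.0
position: [0.4714, -0.176, 0.0051]
eef_rot: [[0.001, 0.929, -0.37], [-0.002, -0.37, -0.929], [-1.0, 0.002, 0.002]]
wrist_force: [-5.6, -10.6, 8.4]
grip_width: -0.001
```

```bash
python3 -c "
from h import *
a=tips('s5')"
```

```text
t 7.05 rack tcp [-0.0384 -0.1402  0.0051] yaw y -21.76 F [-1.  -3.7  3.9] grip -0.002
tip [[-27, -129, 24], [-23, -127, 25], [-20, -131, 26], [-19, -127, 26], [-22, -132, 27], [-24, -128, 27]]
brass 322 y2/98 [-0.125 -0.09 ] top y -0.1068 topz 0.0694 x [-0.059 -0.011]
steel 628 y2/98 [-0.13  -0.093] top y -0.1123 topz 0.068 x [0.019 0.067]
```

Request:
send_rows([
  [-0.001, 0, 0, 0, 0],
  [-0.001, 0, -0.001, 0, 0],
  [-0.0005, 0, -0.003, 0, 0],
  [-0.0004, 0, -0.003, 0, 0],
  [-0.0004, 0, -0.003, 0, 0],
  [-0.0004, 0, -0.003, 0, 0],
])

```text
time: 7.65
position: [0.4762, -0.1637, 0.0087]
eef_rot: [[0.001, 0.929, -0.371], [-0.002, -0.371, -0.929], [-1.0, 0.001, 0.001]]
wrist_force: [-3.6, -9.3, 7.5]
grip_width: -0.0
```

```bash
python3 -c "
from h import *
a=tips('s6')
cv2.imwrite('pics/c6.png',cv2.resize(a['color'][200:350,200:350],(600,600),interpolation=cv2.INTER_CUBIC))"
```

```text
t 7.7 rack tcp [-0.0387 -0.1269  0.0086] yaw y -21.77 F [0.6 0.3 0.1] grip 0.002
tip [[-21, -125, 20], [-33, -125, 21], [-36, -125, 21], [-23, -125, 22], [-19, -130, 26], [-36, -132, 26]]
brass 305 y2/98 [-0.117 -0.077] top y -0.1154 topz 0.1328 x [-0.06  -0.002]
steel 689 y2/98 [-0.13  -0.092] top y -0.1219 topz 0.1378 x [0.013 0.067]
```

View pics/c6.png

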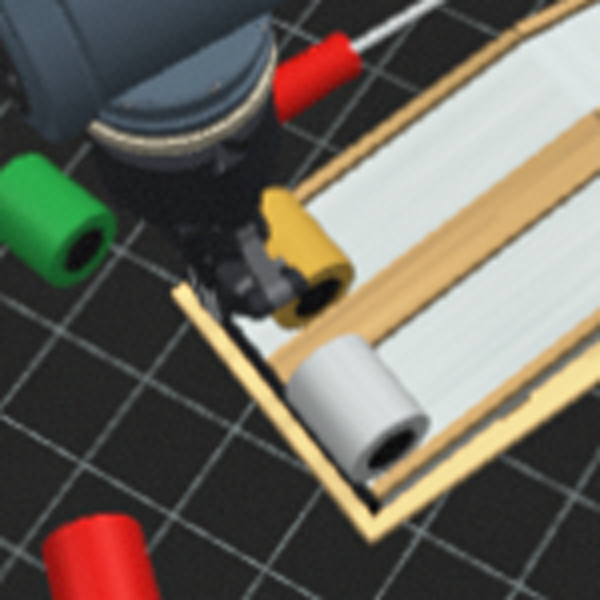

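Brass (crop (315,265)) is now rolling up ahead of the fingers, and steel has not moved. I continue at 40 mm/s.

Request:
send_rows([
  [-0.0005, 0, -0.003, 0, 0],
  [-0.0006, 0, -0.004, 0, 0],
  [-0.0005, 0, -0.004, 0, 0],
  [-0.0006, 0, -0.004, 0, 0],
  [-0.0005, 0, -0.004, 0, 0],
  [-0.0006, 0, -0.004, 0, 0],
  [-0.0006, 0, -0.004, 0, 0],
  [-0.0004, 0, -0.003, 0, 0],
])

```text
time: 8.5
position: [0.4875, -0.1361, 0.0133]
eef_rot: [[0.001, 0.929, -0.371], [-0.002, -0.371, -0.929], [-1.0, 0.002, 0.001]]
wrist_force: [-5.8, -12.9, 11.9]
grip_width: 0.002
```

Request:
send_rows([
  [-0.0005, 0, -0.003, 0, 0],
  [-0.0006, 0, -0.004, 0, 0],
  [-0.0005, 0, -0.004, 0, 0],
  [-0.0006, 0, -0.004, 0, 0],
  [-0.0005, 0, -0.004, 0, 0],
  [-0.0006, 0, -0.004, 0, 0],
  [-0.0006, 0, -0.004, 0, 0],
  [-0.0004, 0, -0.003, 0, 0],
])

```text
time: 9.3
position: [0.4985, -0.1083, 0.0176]
eef_rot: [[0.001, 0.929, -0.371], [-0.002, -0.371, -0.929], [-1.0, 0.002, 0.001]]
wrist_force: [-5.1, -12.4, 11.3]
grip_width: 0.001
```

```bash
python3 -c "
from h import *
a=tips('s7')
b=grab('top','t7')
x=cv2.resize(a['color'][180:330,200:400],(480,360),interpolation=cv2.INTER_CUBIC);y=cv2.resize(b['color'][170:330,235:405],(320,300),interpolation=cv2.INTER_CUBIC)
cv2.imwrite('pics/c7.png',np.hstack([x,np.vstack([y,np.zeros((60,320,3),np.uint8)])]))"
```

```text
t 9.35 rack tcp [-0.0384 -0.0671  0.0175] yaw y -21.77 F [ 0.6 -1.4  0.7] grip -0.002
tip [[-32, -74, 54], [-32, -75, 54], [-41, -78, 56], [-32, -77, 57], [-38, -78, 57], [-32, -75, 59]]
brass 197 y2/98 [-0.057 -0.018] top y -0.0315 topz 0.0786 x [-0.058 -0.003]
steel 723 y2/98 [-0.129 -0.064] top y -0.0711 topz 0.1474 x [0.012 0.067]
```

View pics/c7.png

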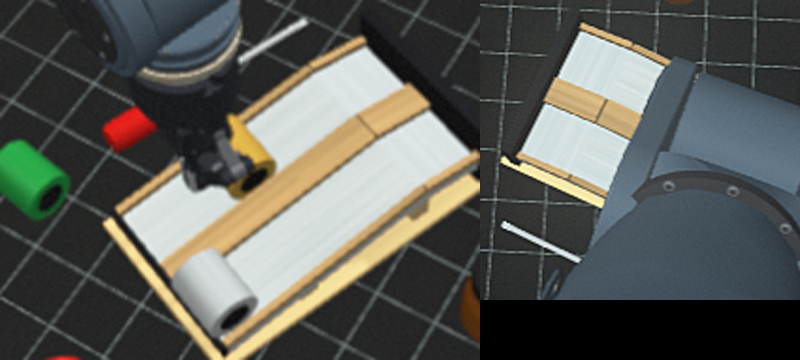

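Brass (left panel (250,165)) is in its gutter ahead of the fingers, about 9 cm from the crest. Steel (215,295) and the driver have not moved. Continuing.

Request:
send_rows([
  [-0.0005, 0, -0.003, 0, 0],
  [-0.0006, 0, -0.004, 0, 0],
  [-0.0005, 0, -0.004, 0, 0],
  [-0.0006, 0, -0.004, 0, 0],
  [-0.0005, 0, -0.004, 0, 0],
  [-0.0006, 0, -0.004, 0, 0],
  [-0.0006, 0, -0.004, 0, 0],
  [-0.0004, 0, -0.003, 0, 0],
])

```text
time: 10.2
position: [0.5093, -0.0804, 0.0217]
eef_rot: [[0.0, 0.929, -0.371], [-0.002, -0.371, -0.929], [-1.0, 0.001, 0.002]]
wrist_force: [-6.6, -13.4, 12.3]
grip_width: 0.006
```

Request:
send_rows([
  [-0.0005, 0, -0.003, 0, 0],
  [-0.0006, 0, -0.004, 0, 0],
  [-0.0005, 0, -0.004, 0, 0],
  [-0.0006, 0, -0.004, 0, 0],
  [-0.0005, 0, -0.004, 0, 0],
  [-0.0006, 0, -0.004, 0, 0],
  [-0.0006, 0, -0.004, 0, 0],
  [-0.0004, 0, -0.003, 0, 0],
])

```text
time: 11.0
position: [0.5203, -0.0526, 0.026]
eef_rot: [[-0.0, 0.929, -0.371], [-0.002, -0.371, -0.929], [-1.0, 0.0, 0.002]]
wrist_force: [-6.0, -15.1, 14.0]
grip_width: -0.0
```

```bash
python3 -c "
from h import *
a=tips('s8')"
```

```text
t 11.05 rack tcp [-0.0388 -0.0073  0.026 ] yaw y -21.75 F [-2.1 -7.6  6.4] grip 0.002
tip [[-25, 3, 63], [-33, -14, 65], [-40, -17, 66], [-30, -15, 66], [-38, -18, 66], [-33, -18, 67]]
brass 116 y2/98 [-0.001  0.04 ] top y -0.0063 topz 0.1439 x [-0.046  0.015]
steel 616 y2/98 [-0.129 -0.093] top y -0.1122 topz 0.0677 x [0.019 0.067]
```

Request:
send_rows([
  [-0.0005, 0, -0.003, 0, 0],
  [-0.0005, 0, -0.004, 0, 0],
  [-0.0006, 0, -0.004, 0, 0],
  [-0.0005, 0, -0.004, 0, 0],
  [-0.0004, 0, -0.003, 0, 0],
  [-0.0004, 0, -0.003, 0, 0],
  [-0.0003, 0, -0.002, 0, 0],
  [-0.0003, 0, -0.002, 0, 0],
])

```text
time: 11.85
position: [0.5294, -0.0294, 0.0295]
eef_rot: [[-0.0, 0.929, -0.371], [-0.002, -0.371, -0.929], [-1.0, 0.0, 0.002]]
wrist_force: [-6.2, -14.7, 12.5]
grip_width: 0.001
```

Request:
send_rows([
  [-0.0003, 0, -0.002, 0, 0],
  [-0.0003, 0, -0.002, 0, 0],
  [-0.0002, 0, -0.002, 0, 0],
  [0, 0, -0.002, 0, 0],
  [0, 0, -0.002, 0, 0],
  [0, 0, -0.002, 0, 0],
  [0, 0, -0.002, 0, 0],
  [0, 0, 0, 0, 0],
])

```text
time: 12.65
position: [0.5346, -0.0146, 0.0293]
eef_rot: [[-0.001, 0.929, -0.371], [0.0, -0.371, -0.929], [-1.0, -0.001, -0.0]]
wrist_force: [0.5, 0.6, -0.8]
grip_width: -0.006
```

```bash
python3 -c "
from h import *
a=tips('s9')
cv2.imwrite('pics/c8.png',cv2.resize(a['color'][180:300,270:420],(750,600),interpolation=cv2.INTER_CUBIC))"
```

```text
t 12.7 rack tcp [-0.0396  0.0325  0.0293] yaw y -21.76 F [-0.2 -0.   0.2] grip 0.001
tip [[-39, 23, 66], [-44, 23, 67], [-39, 24, 69], [-33, 24, 69], [-34, 22, 70], [-31, 26, 70]]
brass 94 y2/98 [0.04  0.083] top y 0.0422 topz 0.1528 x [-0.042  0.009]
steel 620 y2/98 [-0.129 -0.093] top y -0.1118 topz 0.0679 x [0.019 0.067]
```

View pics/c8.png

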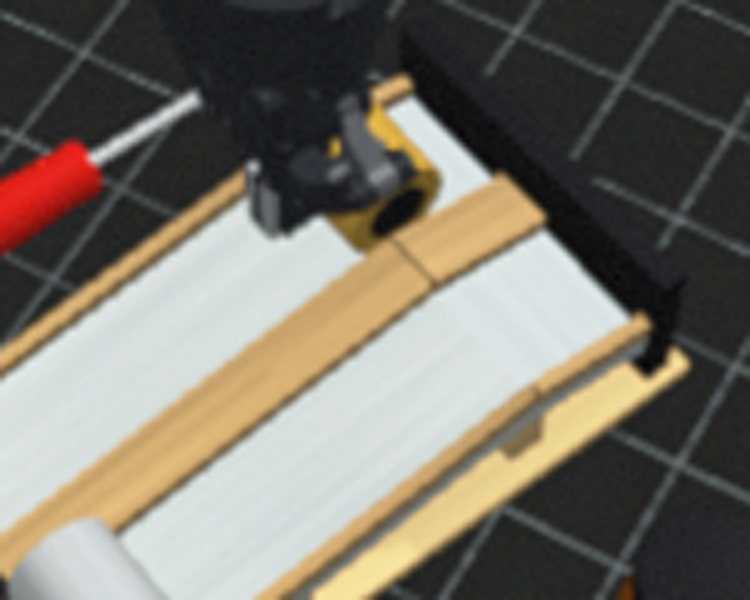

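Brass's bore (crop (400,210)) is right at the crest line. I ease it over.

Request:
send_rows([
  [0, 0, -0.002, 0, 0],
  [0.0003, 0, -0.002, 0, 0],
  [0.0003, 0, -0.002, 0, 0],
  [0.0003, 0, -0.002, 0, 0],
  [0.0003, 0, -0.002, 0, 0],
  [0.0003, 0, -0.002, 0, 0],
  [0, 0, 0, 0, 0],
  [0, 0, 0, 0, 0],
])

```text
time: 13.5
position: [0.5393, -0.004, 0.0281]
eef_rot: [[-0.0, 0.929, -0.371], [0.0, -0.371, -0.929], [-1.0, -0.0, -0.0]]
wrist_force: [0.1, -0.1, -0.1]
grip_width: 0.0
```

```bash
python3 -c "
from h import *
a=tips('s10')"
```

```text
t 13.55 rack tcp [-0.0392  0.0442  0.0281] yaw y -21.77 F [ 0.2  0.2 -0.3] grip -0.0
tip [[-33, 37, 65], [-31, 39, 65], [-41, 34, 68], [-44, 34, 68], [-32, 37, 68], [-38, 34, 68]]
brass 85 y2/98 [0.033 0.094] top y 0.0458 topz 0.1541 x [-0.041  0.008]
steel 617 y2/98 [-0.129 -0.093] top y -0.1122 topz 0.0676 x [0.019 0.067]
```

```bash
sed -i 's/(r\[:,2\]>(.05 if n==.steel. else .03))/&\&(r[:,2]<.1)/' h.py; python3 -c "
from h import *
a=tips('s11');print(px(a,T((-.015,.093,.065))),px(a,T((-.015,.077,.067))))"
```

```text
t 13.6 rack tcp [-0.0392  0.0441  0.0281] yaw y -21.78 F [-0.2  0.6 -0.7] grip 0.002
tip [[-33, 40, 61], [-33, 35, 66], [-32, 36, 66], [-35, 35, 67], [-44, 34, 68], [-40, 34, 69]]
brass 76 y2/98 [0.057 0.094] top y 0.0854 topz 0.0892 x [-0.041 -0.011]
steel 619 y2/98 [-0.129 -0.093] top y -0.1122 topz 0.0679 x [0.019 0.067]
[359.28769784 214.79933789] [352.69662088 218.53268254]
```

TCP is at y 0.044, so the roller centre is at 0.077 or beyond, past the crest. I back off and lift clear.

Request:
send_rows([
  [0, 0, 0.005, 0, 0],
  [0, 0, 0.01, 0, 0],
  [-0.02, 0, 0.01, 0, 0],
  [-0.04, 0, 0, 0, 0],
  [-0.045, 0, 0, 0, 0],
  [-0.045, 0, 0, 0, 0],
  [-0.02, 0, 0, 0, 0],
  [0, 0, 0, 0, 0],
])

```text
time: 14.4
position: [0.5311, -0.0282, 0.2011]
eef_rot: [[0.005, 0.928, -0.371], [-0.001, -0.371, -0.928], [-1.0, 0.005, -0.001]]
wrist_force: [0.2, 0.4, -0.4]
grip_width: -0.002
```

Request:
send_rows([
  [0, 0, 0.03, 0, 0],
  [0, 0, 0.045, 0, 0],
  [0, 0, 0.045, 0, 0],
  [0, 0, 0.045, 0, 0],
  [0, 0, 0.045, 0, 0],
  [0, 0, 0.03, 0, 0],
  [0, 0, 0.01, 0, 0],
  [0, 0, 0, 0, 0],
])

```text
time: 15.2
position: [0.4363, -0.2601, 0.1971]
eef_rot: [[-0.001, 0.928, -0.373], [0.001, -0.373, -0.928], [-1.0, -0.002, -0.0]]
wrist_force: [-0.0, 0.5, 0.9]
grip_width: 0.005
```

```bash
python3 -c "
from h import *
a=tips('s12');b=grab('top','t12')
x=cv2.resize(a['color'][170:350,180:430],(450,324),interpolation=cv2.INTER_CUBIC);y=cv2.resize(b['color'][130:370,220:420],(350,420),interpolation=cv2.INTER_CUBIC)
cv2.imwrite('pics/c9.png',np.hstack([np.vstack([x,np.zeros((96,450,3),np.uint8)]),y]))
import time
p=load('t0')
print(np.abs(p['color'][270:345,245:350].astype(int)-b['color'][270:345,245:350]).mean(),np.abs(p['color'][125:175,320:365].astype(int)-b['color'][125:175,320:365]).mean())"
```

```text
t 15.25 rack tcp [-0.0396 -0.2307  0.1973] yaw y -21.84 F [-1.   0.3 -0.1] grip 0.002
tip [[-35, -240, 232], [-34, -241, 233], [-32, -222, 233], [-33, -240, 236], [-34, -241, 236], [-28, -229, 237]]
brass 551 y2/98 [0.057 0.092] top y 0.0775 topz 0.0903 x [-0.06  -0.011]
steel 618 y2/98 [-0.129 -0.093] top y -0.1126 topz 0.0677 x [0.019 0.067]
1.9244021164021163 1.8936296296296296
```

View pics/c9.png

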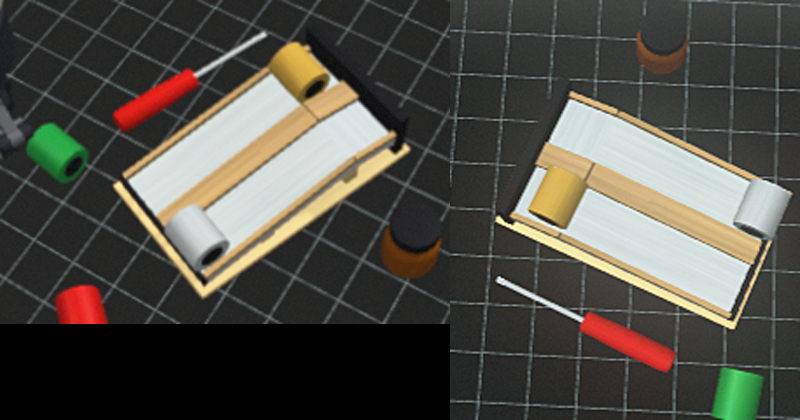

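The brass roller is past the crest, but a gap to the stop still shows: top y is about 0.0775 against 0.093 expected. I check whether it is still rolling.

```bash
python3 -c "
from h import *
for i in range(3):
    a=tips('s13');[get_image('top') for _ in range(4)]
b=load('t12')
hsv=cv2.cvtColor(b['color'],cv2.COLOR_BGR2HSV);m=(hsv[...,0]>17)&(hsv[...,0]<29)&(hsv[...,1]>160)
vs,us=np.nonzero(m[170:260,240:300]);print(us.min()+240,us.max()+240,vs.min()+170,vs.max()+170,us.mean()+240,vs.mean()+170)
for y,z in ((.077,.067),(.085,.066),(.093,.065)): print(y,px(b,T((-.039,y,z+.012))))
"
```

```text
t 15.35 rack tcp [-0.0394 -0.2298  0.1976] yaw y -21.73 F [0.2 1.  0.1] grip 0.003
tip [[-33, -240, 236], [-34, -238, 236], [-32, -239, 237], [-28, -229, 238], [-30, -238, 238], [-42, -241, 239]]
brass 551 y2/98 [0.057 0.093] top y 0.0774 topz 0.0903 x [-0.06  -0.011]
steel 618 y2/98 [-0.129 -0.093] top y -0.1119 topz 0.0673 x [0.018 0.067]
t 15.6 rack tcp [-0.0391 -0.2301  0.1981] yaw y -21.71 F [-0.7 -0.3 -0.2] grip -0.004
tip [[-33, -237, 234], [-34, -238, 234], [-33, -240, 236], [-36, -241, 237], [-43, -240, 238], [-33, -239, 239]]
brass 548 y2/98 [0.057 0.093] top y 0.0772 topz 0.0901 x [-0.06  -0.011]
steel 617 y2/98 [-0.129 -0.093] top y -0.1123 topz 0.0676 x [0.019 0.067]
t 15.85 rack tcp [-0.0391 -0.2307  0.1981] yaw y -21.76 F [-0.6 -0.2 -0. ] grip 0.001
tip [[-32, -222, 234], [-33, -239, 235], [-33, -240, 236], [-42, -241, 237], [-33, -241, 237], [-28, -229, 237]]
brass 550 y2/98 [0.057 0.093] top y 0.0781 topz 0.0902 x [-0.06  -0.011]
steel 616 y2/98 [-0.13  -0.093] top y -0.1121 topz 0.0677 x [0.019 0.067]
265 276 227 251 269.92 239.84
0.077 [280.33776134 242.26556649]
0.085 [276.18296416 240.47861011]
0.093 [272.0436212  238.69826319]
```

It is at rest at y ≈ 0.076, so rolling resistance holds it on the far slope, about 17 mm short of the stop. I go back and push it gently against the stop.

Request:
send_rows([
  [0, 0, -0.03, 0, 0],
  [0, 0, -0.045, 0, 0],
  [0, 0, -0.045, 0, 0],
  [0, 0, -0.045, 0, 0],
  [0, 0, -0.045, 0, 0],
  [0, 0, -0.03, 0, 0],
  [0, 0, -0.01, 0, 0],
  [0, 0, 0, 0, 0],
])

```text
time: 16.85
position: [0.5301, -0.0266, 0.198]
eef_rot: [[-0.0, 0.929, -0.369], [-0.0, -0.369, -0.929], [-1.0, -0.0, 0.0]]
wrist_force: [-0.3, -0.5, 1.3]
grip_width: -0.006
```

Request:
send_rows([
  [0.03, 0, 0, 0, 0],
  [0.04, 0, 0, 0, 0],
  [0.04, 0, 0, 0, 0],
  [0.03, 0, 0, 0, 0],
  [0.02, 0, 0, 0, 0],
  [0.01, 0, 0, 0, 0],
  [0, 0, 0, 0, 0],
  [0, 0, 0, 0, 0],
])

```text
time: 17.65
position: [0.5304, -0.0279, 0.029]
eef_rot: [[0.001, 0.928, -0.372], [-0.0, -0.372, -0.928], [-1.0, 0.001, -0.0]]
wrist_force: [0.4, -0.1, 0.1]
grip_width: -0.003
```

```bash
python3 -c "
from h import *
togo((-.039,.044,.028))"
```

```text
t 17.65 rack tcp [-0.0385  0.0187  0.029 ] yaw y -21.81 F [ 0.4 -0.1  0.1] grip -0.003
tool shift [ 0.001  -0.0005 -0.0253]
```

Request:
send_rows([
  [0, 0, -0.007, 0, 0],
  [0, 0, -0.007, 0, 0],
  [0, 0, -0.005, 0, 0],
  [0, 0, -0.003, 0, 0],
  [0.0002, 0, -0.002, 0, 0],
  [0.0003, 0, -0.002, 0, 0],
  [0.0003, 0, -0.002, 0, 0],
  [0.0003, 0, -0.002, 0, 0],
])

```text
time: 18.45
position: [0.5411, 0.0006, 0.0269]
eef_rot: [[-0.0, 0.929, -0.371], [-0.0, -0.371, -0.929], [-1.0, -0.0, 0.0]]
wrist_force: [0.1, -0.7, -0.5]
grip_width: -0.006
```

Request:
send_rows([
  [0.0003, 0, -0.002, 0, 0],
  [0.0003, 0, -0.002, 0, 0],
  [0.0003, 0, -0.002, 0, 0],
  [0.0003, 0, -0.001, 0, 0],
  [0, 0, -0.001, 0, 0],
  [0, 0, 0, 0, 0],
])

```text
time: 19.05
position: [0.5441, 0.0081, 0.0258]
eef_rot: [[0.0, 0.929, -0.371], [0.0, -0.371, -0.929], [-1.0, 0.0, -0.0]]
wrist_force: [-0.2, 0.6, -0.6]
grip_width: -0.002
```

```bash
python3 -c "
from h import *
a=tips('s14')"
```

```text
t 19.1 rack tcp [-0.0392  0.0572  0.0258] yaw y -21.78 F [-0.4 -0.8  0.4] grip 0.001
tip [[-32, 51, 63], [-25, 69, 64], [-39, 47, 64], [-33, 47, 65], [-32, 48, 66], [-35, 46, 66]]
brass 96 y2/98 [0.07  0.119] top y 0.0986 topz 0.0852 x [-0.049 -0.011]
steel 618 y2/98 [-0.129 -0.093] top y -0.1121 topz 0.0676 x [0.019 0.067]
```

Request:
send_rows([
  [0, 0, -0.001, 0, 0],
  [0, 0, -0.001, 0, 0],
  [0, 0, -0.001, 0, 0],
  [0, 0, 0, 0, 0],
])

```text
time: 19.5
position: [0.5452, 0.011, 0.0258]
eef_rot: [[0.0, 0.929, -0.371], [0.0, -0.371, -0.929], [-1.0, -0.0, -0.0]]
wrist_force: [0.5, 0.2, -0.7]
grip_width: 0.004
```

```bash
python3 -c "
from h import *
a=tips('s15')"
```

```text
t 19.55 rack tcp [-0.0392  0.0603  0.0258] yaw y -21.77 F [0.6 0.3 0.3] grip 0.002
tip [[-26, 72, 64], [-39, 49, 66], [-35, 51, 66], [-32, 53, 67], [-30, 52, 68], [-28, 55, 68]]
brass 97 y2/98 [0.072 0.118] top y 0.1001 topz 0.0855 x [-0.044 -0.01 ]
steel 621 y2/98 [-0.129 -0.093] top y -0.1123 topz 0.0678 x [0.019 0.067]
```

Request:
send_rows([
  [0, 0, -0.001, 0, 0],
  [0, 0, -0.001, 0, 0],
  [0, 0, -0.001, 0, 0],
])

```text
time: 19.85
position: [0.5462, 0.0132, 0.0258]
eef_rot: [[-0.0, 0.929, -0.371], [-0.001, -0.371, -0.929], [-1.0, -0.0, 0.001]]
wrist_force: [-2.8, -10.2, 1.0]
grip_width: -0.003
```

Request:
send_rows([
  [0, 0, -0.001, 0, 0],
  [0, 0, -0.001, 0, 0],
])

```text
time: 20.05
position: [0.5463, 0.0134, 0.0257]
eef_rot: [[-0.002, 0.929, -0.37], [-0.003, -0.37, -0.929], [-1.0, -0.001, 0.004]]
wrist_force: [-6.2, -23.9, 4.8]
grip_width: -0.001
```

Contact is firm (24 N, position no longer advancing), so the roller is against the stop. I withdraw gently and check by measurement.

Request:
send_rows([
  [0, 0, 0.002, 0, 0],
  [0, 0, 0.003, 0, 0],
  [0, 0, 0.01, 0, 0],
  [0, 0, 0.015, 0, 0],
  [-0.03, 0, 0, 0, 0],
  [-0.045, 0, 0, 0, 0],
  [-0.045, 0, 0, 0, 0],
  [-0.045, 0, 0, 0, 0],
])

```text
time: 20.85
position: [0.5352, -0.0133, 0.1925]
eef_rot: [[-0.0, 0.928, -0.371], [0.0, -0.371, -0.928], [-1.0, -0.0, 0.0]]
wrist_force: [1.3, -0.2, -0.1]
grip_width: 0.002
```

Request:
send_rows([
  [0, 0, 0.03, 0, 0],
  [0, 0, 0.045, 0, 0],
  [0, 0, 0.045, 0, 0],
  [0, 0, 0.045, 0, 0],
  [0, 0, 0.045, 0, 0],
  [0, 0, 0.03, 0, 0],
  [0, 0, 0.01, 0, 0],
  [0, 0, 0, 0, 0],
])

```text
time: 21.65
position: [0.4424, -0.2456, 0.1907]
eef_rot: [[-0.0, 0.928, -0.373], [0.0, -0.373, -0.928], [-1.0, -0.0, -0.0]]
wrist_force: [-0.0, 0.5, -0.3]
grip_width: 0.004
```

```bash
python3 -c "
from h import *
for i in range(2):
    a=tips('s16');[get_image('top') for _ in range(8)]
b=grab('top','t16')
for p0,p1 in (('t0',b),):
    p=load(p0)
    for n,(y0,y1,x0,x1) in dict(driver=(283,345,245,350),jar=(125,175,320,365),steel=(230,268,383,416),green=(335,375,365,405)).items(): print(n,np.abs(p['color'][y0:y1,x0:x1].astype(int)-p1['color'][y0:y1,x0:x1]).mean().round(2))
"
```

```text
t 21.7 rack tcp [-0.0395 -0.215   0.1907] yaw y -21.84 F [-0.3  0.3 -0.4] grip 0.003
tip [[-34, -224, 224], [-33, -222, 224], [-32, -225, 228], [-34, -224, 228], [-32, -227, 229], [-32, -223, 230]]
brass 581 y2/98 [0.074 0.118] top y 0.095 topz 0.0876 x [-0.06  -0.011]
steel 626 y2/98 [-0.129 -0.093] top y -0.1121 topz 0.0677 x [0.019 0.068]
t 22.15 rack tcp [-0.0391 -0.2144  0.1908] yaw y -21.74 F [ 0.3 -0.1  0.1] grip -0.001
tip [[-33, -222, 225], [-33, -224, 225], [-34, -222, 225], [-40, -225, 229], [-30, -221, 230], [-32, -223, 230]]
brass 588 y2/98 [0.074 0.117] top y 0.0946 topz 0.0876 x [-0.06  -0.011]
steel 613 y2/98 [-0.129 -0.093] top y -0.1122 topz 0.0676 x [0.019 0.067]
driver 1.98
jar 1.94
steel 1.58
green 2.4
```

```bash
python3 -c "
from h import *
print(finish_job())"
```

```text
the job is handed in; nothing more can be done
None
```

The brass roller is over the crest and at rest against the black stop, and I handed the job in at about 22 s.

**Last checks**
- **Brass roller:** its centre is at rack y ≈ 0.093 m and its top at z ≈ 0.088 m, which matches the parked pose. It stayed put in two readings 0.45 s apart with the gripper clear of it. I had used all 12 picture views, so this check rests on depth measurements rather than a viewed picture.
- **Everything else:** the steel roller is still at y ≈ -0.112 m, its reading at the start. The driver, jar and green roller show no change between the first and last top pictures beyond image noise.
- **Force:** the highest wrist force I read was about 25 N, when the roller met the stop.

**What disagreed along the way**
- **Fingertip height:** the real fingertips sat about 36 mm higher than the reported tool position. My first pass went over the roller without touching it, so I lowered by that amount and pushed again.
- **After the crest:** the roller did not roll to the stop by itself. It came to rest about 17 mm short, so I went back and pushed it the rest of the way slowly.

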